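# Start the three dish timers in order

## Task

Three dishes go on the heat one after another, so start their kitchen timers in that order: with a fingertip press the red key fully down, then the yellow key, then the blue key; each key stays down by itself. Press lightly, do not shove or lift the timers, leave the white timer unstarted, and leave the bottle, bowl and jar alone.

Things in the scene. Friction and masses are not known exactly. Their poses are not given: they have to be found in the camera images.
- red_timer: the red kitchen timer, loose on the worktop: a black round puck 72 mm wide and 34 mm high (160 g, grey band round its foot) with one big round red push key in the middle of its top. Origin: centre of its underside, z up
- red_top (a point): centre of the top face of the red key (44 mm wide); 46 mm above the worktop when the key is up, and moving down with it to 38 mm
- red_key (a joint): travel of the red key in m: 0 up (not started), 0.008 fully down against a hard stop; a steady resistance of about 2.5 N all the way, and the key stays wherever it is left (no spring)
- yellow_timer: the yellow kitchen timer, loose on the worktop: a black round puck 72 mm wide and 34 mm high (160 g, grey band round its foot) with one big round yellow push key in the middle of its top. Origin: centre of its underside, z up
- yellow_top (a point): centre of the top face of the yellow key (44 mm wide); 46 mm above the worktop when the key is up, and moving down with it to 38 mm
- yellow_key (a joint): travel of the yellow key in m: 0 up (not started), 0.008 fully down against a hard stop; a steady resistance of about 2.5 N all the way, and the key stays wherever it is left (no spring)
- blue_timer: the blue kitchen timer, loose on the worktop: a black round puck 72 mm wide and 34 mm high (160 g, grey band round its foot) with one big round blue push key in the middle of its top. Origin: centre of its underside, z up
- blue_top (a point): centre of the top face of the blue key (44 mm wide); 46 mm above the worktop when the key is up, and moving down with it to 38 mm
- blue_key (a joint): travel of the blue key in m: 0 up (not started), 0.008 fully down against a hard stop; a steady resistance of about 2.5 N all the way, and the key stays wherever it is left (no spring)
- white_timer: the white kitchen timer, loose on the worktop: a black round puck 72 mm wide and 34 mm high (160 g, grey band round its foot) with one big round white push key in the middle of its top. Origin: centre of its underside, z up
- white_top (a point): centre of the top face of the white key (44 mm wide); 46 mm above the worktop when the key is up, and moving down with it to 38 mm
- white_key (a joint): travel of the white key in m: 0 up (not started), 0.008 fully down against a hard stop; a steady resistance of about 2.5 N all the way, and the key stays wherever it is left (no spring)
- bottle: loose amber sauce bottle with yellow cap, 62 mm wide, 200 mm tall; origin at the centre of its underside
- tub: loose open white bowl, 120 mm wide, 45 mm high; origin at the centre of its underside
- jar: loose low green glass jar with steel cap and paper label, 68 mm wide, 65 mm tall; origin at the centre of its underside

How it is judged:
By the outcome, as a careful person would: the job done as asked, in the order asked, and still so for the second after the job is handed in, with the robot touching nothing.
It also fails if it takes over 43 s, if anything falls off the work surface, if the arm or the gripper's body presses on something with over 40 N, if the wrist force passes 120 N, or if a joint passes its speed limit or range.

## Robot

A 6-joint arm with a two-finger parallel gripper is mounted at the origin on the work surface. World frame = base frame: x ahead of the robot, y to its left, z up, the work surface at z = 0. Lengths are in mm, angles in rad, forces in N, time in s.
With the tool pointing down it reaches from about 350 to 975 mm from the base axis. Payload 7.1 kg.
Tool frame: the origin (TCP) lies at the very end of the fingers, on their centre line; the grasp point (between the pads) lies 19 mm behind it (ctrl.tcp_to_grasp is the distance from the TCP to the grasp point, in mm); z points along the fingers, x is the direction in which the jaws open and shut, and the axes are right-handed (so a half turn about z gives the same grasp; the last joint's range is limited). The gripper opens to 88 mm and grips with 3 to 60 N. Pads are 20 mm wide; open, the fingers measure 115 mm over their backs; the gripper's body (75 mm by 178 mm) begins 61 mm behind the grasp point.
Start: joints at [-1.133, 0.423, 1.63, -0, 1.089, -0.019], TCP at [275.688, -560.893, 222.675] pointing down, gripper open.
Joint ranges: [-3, 3], [-0.9, 2.11], [0.09, 2.58], [-1.31, 4.45], [0.11, 2.69], [-2.54, 2.54]. Speed limits (rad/s): [2.39, 2.39, 3.01, 3.14, 3.14, 3.14].

## Interface

Orientations are given as a rotation vector (axis times angle).
In Python, from workcell import get_obs, viewer, ctrl, masks_of gives the robot as it stands. The module is installed in compiled form; this text tells all that it offers.
- The arm moves only by the shell command python3 -m inch 'ROWS'. ROWS is JSON, a list of rows, each an object of numbers: "tx", "ty", "tz": the shift along the tool's x, y, z in cm; "ax", "ay", "az": the turn, a rotation vector about the tool's x, y, z in degrees; "jaw": the opening, from 0 (shut) to 1 (fully open). In form: [{"tx": .., "ty": .., "tz": .., "ax": .., "ay": .., "az": .., "jaw": ..}, ...]. A call has 1 to 12 rows; each row shifts and turns the commanded pose from where the row before left it, along the tool's axes as they then stand; what a row does not reach is not made up. A row lasts 1/8 s, in which the tool goes at most 62.5 mm and 10.7 degrees, less where a joint would pass 70% of its speed; a pose out of reach is approached as far as the arm can. A call is refused whole if a number of a shift passes 6.25 or a number of a turn 10.7, either way. A call with a gripper value outside its range is refused whole. The fingers move at their own pace and stop on an object; the grip force is fixed at half the most. Time passes only in rows, so rows that do not move let the fingers close. It gives the time, the measured TCP pose, the force and the opening at its end, in the units of the state.
- get_obs(): the state, without advancing time (a new reading comes with each control period).
- viewer.get_image(name): name is "scene" or "top"; returns (picture, depth): 480x640x3 uint8, red, green, blue; 480x640 float32, mm along the optical axis (not along the pixel's ray), 0 where there is no reading.
- viewer.get_calibration(name): a dict with "fx", "fy", "cx", "cy" (pixels), "rvec" (rotation vector, rad) and "tvec" (3), from world to camera coordinates, as OpenCV has them. Camera axes: x right, y down, z forward; pixel columns grow to the right and rows downward; lengths in mm; the calibration is good to about 2 mm. A picture is of the moment at which its call begins. get_calibration takes no time and is no camera call.
- ctrl.close_job(): hands the job in, once; it reports no verdict.
Trained networks look in the newest picture that a camera, given by its name, has taken for a name from the list of things; names that differ only in an ending like _2 or _b are one class to them, and where a whole thing is asked for, a point or a joint stands for the part that bears it (a point fixed in the world has none). Each returns a list of dicts, best first, with "score" (0 to 1); they miss things now and then, are a little off and sometimes report something else, mostly with a low value. They report only what shows in the picture. A call takes as long as a camera call.
- masks_of(camera, thing): "pixels" (480x640 bool, what is visible of it) and "location" ([column, row] in pixels, amid what is visible of it).
The state is a dict: "t": time; "qpos": joint angles; "qvel": joint speeds; "joint_torque": joint torques, N m; "ee_pos": TCP position; "orientation": TCP orientation; "ft_force": force on the tool from outside, world axes, zero at the start; "moment": the same for the moment, N m; "width": finger opening in mm.
Only numpy, scipy, OpenCV 4.12 (cv2) and the standard library are available. Lean on these libraries where they do the work, as an engineer would, in place of code of your own. Each camera call takes 0.05 s, during which the arm holds its last target. There are 200 camera calls.

## Working session

There is one attempt and no reset: what is moved stays moved. The work goes in short steps, Python scripts to look and compute and a shell command to move; the robot and the scene stay as the last step left them, time stands still between calls to the robot, and variables do not carry over. Pictures are saved under pics/ and viewed, about 8 in all and at most 12, crops included, and the job is handed in when it is done.

```bash
mkdir -p pics
cat > h.py <<'E'
import numpy as np, cv2
from workcell import get_obs, viewer, ctrl, masks_of
def world(cam,px,depth):
    c=viewer.get_calibration(cam);R=cv2.Rodrigues(np.array(c['rvec'],float))[0]
    px=np.atleast_2d(px);d=np.atleast_1d(depth)
    p=np.c_[(px[:,0]-c['cx'])/c['fx']*d,(px[:,1]-c['cy'])/c['fy']*d,d]
    return (p-np.array(c['tvec']).ravel())@R
def cloud(cam,mask,D):
    v,u=np.nonzero(mask&(D>0));return world(cam,np.c_[u,v],D[v,u])
E
python3 - <<'E'
from h import *
for n in('scene','top'):
    im,D=viewer.get_image(n);cv2.imwrite(f'pics/{n}1.png',im[:,:,::-1])
    for t in('red_top','yellow_top','blue_top','white_top','bottle','tub','jar'):
        for m in masks_of(n,t)[:2]:
            P=cloud(n,m['pixels'],D)
            print(n,t,round(m['score'],2),m['location'],len(P),np.round(np.median(P,0)) if len(P) else'',np.round(np.percentile(P,[2,98],axis=0)).tolist() if len(P) else '')
o=get_obs();print(o['t'],o['ee_pos'],o['orientation'],o['width'],o['ft_force'])
E
```

```text
scene red_top 0.77 [411.4, 192.0] 278 [488. 211.  44.] [[462.0, 191.0, 31.0], [504.0, 233.0, 48.0]]
scene yellow_top 0.73 [352.6, 185.4] 244 [452.  85.  44.] [[430.0, 66.0, 34.0], [468.0, 105.0, 48.0]]
scene blue_top 0.74 [275.2, 197.5] 777 [456. -96.  32.] [[420.0, -128.0, 4.0], [473.0, -63.0, 48.0]]
scene blue_top 0.73 [278.6, 190.2] 220 [445. -96.  44.] [[422.0, -113.0, 36.0], [460.0, -77.0, 49.0]]
scene bottle 0.78 [506.0, 208.2] 1974 [605. 381. 103.] [[578.0, 361.0, 7.0], [619.0, 412.0, 199.0]]
scene tub 0.94 [374.5, 291.6] 2334 [729.  79.  19.] [[690.0, 24.0, 2.0], [799.0, 128.0, 45.0]]
scene jar 0.66 [148.5, 254.8] 1244 [ 604. -367.   52.] [[559.0, -402.0, 0.0], [620.0, -339.0, 67.0]]
top red_top 0.61 [215.6, 271.9] 305 [482. 210.  46.] [[462.0, 191.0, 37.0], [500.0, 231.0, 49.0]]
top yellow_top 0.6 [272.1, 289.2] 305 [443.  85.  46.] [[425.0, 66.0, 42.0], [463.0, 105.0, 49.0]]
top blue_top 0.87 [353.4, 294.4] 302 [436. -96.  45.] [[417.0, -113.0, 41.0], [456.0, -76.0, 49.0]]
top blue_top 0.61 [281.4, 156.7] 2054 [750.  77.  20.] [[691.0, 22.0, 3.0], [797.0, 128.0, 46.0]]
top white_top 0.63 [404.5, 257.0] 311 [ 525. -215.   45.] [[507.0, -235.0, 34.0], [545.0, -195.0, 49.0]]
top bottle 0.67 [126.8, 217.4] 1359 [581. 377. 130.] [[555.0, 360.0, 14.0], [611.0, 406.0, 202.0]]
top tub 0.68 [276.4, 158.9] 1995 [749.  78.  19.] [[691.0, 25.0, 2.0], [796.0, 128.0, 46.0]]
top jar 0.44 [279.3, 157.4] 2079 [750.  77.  20.] [[691.0, 22.0, 2.0], [797.0, 128.0, 46.0]]
0.8 [ 275.69237832 -560.90622435  222.70483854] [ 2.66669081e+00 -1.66080511e+00  8.65415971e-05] 87.68916858416698 [ 0.25953159  0.47027729 -0.26209718]
```

View pics/top1.png

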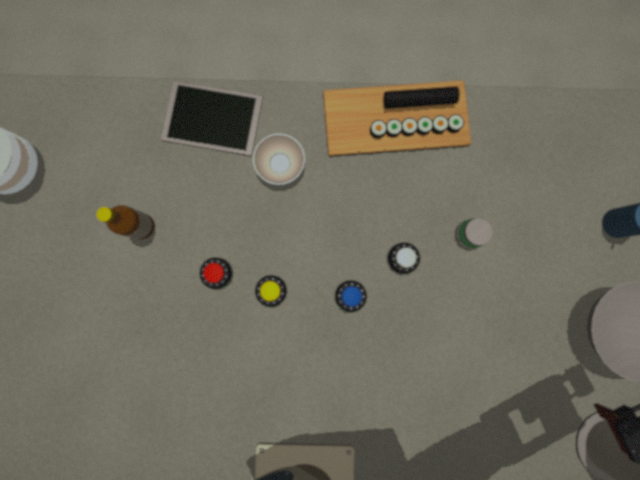

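View pics/scene1.png

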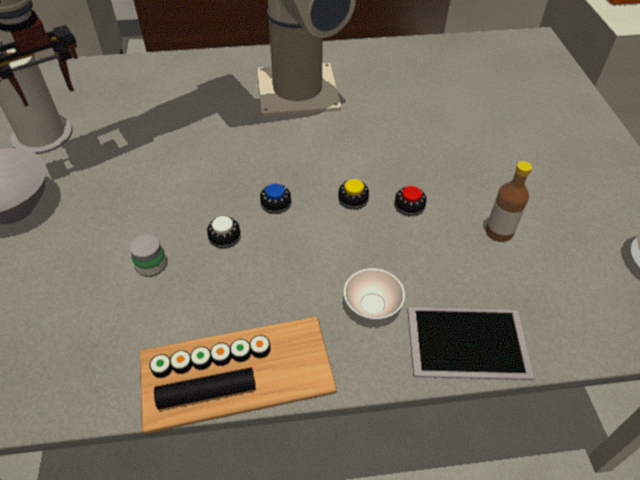

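Run:
```python
from h import *
R=cv2.Rodrigues(np.array(get_obs()['orientation']))[0];print(R.round(4))
p=get_obs()['ee_pos']
for n,t in(('red',(482,210.5,150)),('y',(444,85.5,150)),('b',(437,-95.5,150))):
    print(n,(R.T@(np.array(t)-p)/10).round(2)); p=np.array(t)
```

```text
[[ 4.411e-01 -8.975e-01  0.000e+00]
 [-8.975e-01 -4.411e-01 -0.000e+00]
 [ 1.000e-04 -0.000e+00 -1.000e+00]]
red [-60.13 -52.54   7.27]
y [9.54 8.92 0.  ]
b [15.94  8.61  0.  ]
```

The top view shows the timers in a row: red (215,272), yellow (271,291), blue (351,296), white (404,257). The bottle is at (120,220), bowl (279,160) and jar (474,233), all clear of the path. The scene view agrees. The top-camera medians give the key centres. I'll go to above red with the jaws shut.

```bash
python3 -m inch '[{"tx":-4.3,"ty":-3.75,"jaw":0},{"tx":-4.3,"ty":-3.75,"jaw":0},{"tx":-4.3,"ty":-3.75,"jaw":0},{"tx":-4.3,"ty":-3.75,"jaw":0},{"tx":-4.3,"ty":-3.75,"jaw":0},{"tx":-4.3,"ty":-3.75,"jaw":0},{"tx":-4.3,"ty":-3.75,"jaw":0},{"tx":-4.3,"ty":-3.75,"jaw":0},{"tx":-4.3,"ty":-3.75,"jaw":0},{"tx":-4.3,"ty":-3.75,"jaw":0},{"tx":-4.3,"ty":-3.75,"jaw":0},{"tx":-4.3,"ty":-3.75,"jaw":0}]'
python3 -m inch '[{"tx":-4.3,"ty":-3.75,"jaw":0},{"tx":-4.2,"ty":-3.7,"jaw":0},{"tz":4,"jaw":0},{"tz":4,"jaw":0},{"jaw":0},{"jaw":0}]'
cat > rel.py <<'E'
from h import *
o=get_obs();R=cv2.Rodrigues(np.array(o['orientation']))[0]
print(o['t'],o['ee_pos'].round(1),R.round(3).tolist(),o['width'],o['ft_force'].round(2))
for n,t in(('r',(482,210.5,46)),('y',(444,85.5,46)),('b',(437,-95.5,46))): print(n,(R.T@(np.array(t)-o['ee_pos'])/10).round(2))
E
python3 rel.py
```

```text
0.8 [ 275.7 -560.9  222.7] [[0.441, -0.897, 0.0], [-0.897, -0.441, -0.0], [0.0, -0.0, -1.0]] 87.68916858416698 [ 0.26  0.47 -0.26]
r [-60.13 -52.54  17.67]
y [-50.59 -43.61  17.67]
b [-34.66 -35.    17.67]$[0]: bad value
$[0]: bad value
```

The rows probably need every key, so I'll give them in full.

```bash
python3 -m inch '[{"tx":-4.3,"ty":-3.75,"tz":0,"ax":0,"ay":0,"az":0,"jaw":0},{"tx":-4.3,"ty":-3.75,"tz":0,"ax":0,"ay":0,"az":0,"jaw":0},{"tx":-4.3,"ty":-3.75,"tz":0,"ax":0,"ay":0,"az":0,"jaw":0},{"tx":-4.3,"ty":-3.75,"tz":0,"ax":0,"ay":0,"az":0,"jaw":0},{"tx":-4.3,"ty":-3.75,"tz":0,"ax":0,"ay":0,"az":0,"jaw":0},{"tx":-4.3,"ty":-3.75,"tz":0,"ax":0,"ay":0,"az":0,"jaw":0},{"tx":-4.3,"ty":-3.75,"tz":0,"ax":0,"ay":0,"az":0,"jaw":0},{"tx":-4.3,"ty":-3.75,"tz":0,"ax":0,"ay":0,"az":0,"jaw":0},{"tx":-4.3,"ty":-3.75,"tz":0,"ax":0,"ay":0,"az":0,"jaw":0},{"tx":-4.3,"ty":-3.75,"tz":0,"ax":0,"ay":0,"az":0,"jaw":0},{"tx":-4.3,"ty":-3.75,"tz":0,"ax":0,"ay":0,"az":0,"jaw":0},{"tx":-4.3,"ty":-3.75,"tz":0,"ax":0,"ay":0,"az":0,"jaw":0}]'
python3 rel.py
```

```text
t: 2.3
ee_pos: [452.4, 102.7, 223.0]
orientation: [-2.666, 1.66, -0.001]
ft_force: [0.4, -1.1, -0.2]
width: 0.9
2.3 [452.4 102.7 223. ] [[0.441, -0.897, 0.001], [-0.897, -0.441, 0.0], [0.0, -0.001, -1.0]] 0.9280008750649454 [ 0.38 -1.1  -0.17]
r [-8.37 -7.4  17.71]
y [ 1.17  1.53 17.7 ]
b [17.1  10.14 17.7 ]
```

```bash
python3 -m inch '[{"tx":-4.3,"ty":-3.8,"tz":0,"ax":0,"ay":0,"az":0,"jaw":0},{"tx":-4.2,"ty":-3.7,"tz":0,"ax":0,"ay":0,"az":0,"jaw":0},{"tx":0,"ty":0,"tz":6,"ax":0,"ay":0,"az":0,"jaw":0},{"tx":0,"ty":0,"tz":6,"ax":0,"ay":0,"az":0,"jaw":0},{"tx":0,"ty":0,"tz":2.5,"ax":0,"ay":0,"az":0,"jaw":0},{"tx":0,"ty":0,"tz":0,"ax":0,"ay":0,"az":0,"jaw":0},{"tx":0,"ty":0,"tz":0,"ax":0,"ay":0,"az":0,"jaw":0}]'
python3 rel.py
python3 - <<'E'
from h import *
im,D=viewer.get_image('scene');cv2.imwrite('pics/s2.png',cv2.resize(im[120:260,220:460,::-1],None,fx=3,fy=3))
E
```

```text
t: 3.18
ee_pos: [482.7, 210.4, 78.8]
orientation: [-2.665, 1.66, -0.002]
ft_force: [0.6, 0.6, 0.2]
width: 0.6
3.175 [482.7 210.4  78.8] [[0.441, -0.898, 0.002], [-0.898, -0.441, 0.001], [0.0, -0.002, -1.0]] 0.6276723223317707 [0.57 0.57 0.17]
r [-0.04  0.06  3.28]
y [9.5  8.98 3.26]
b [25.44 17.59  3.25]
```

View pics/s2.png

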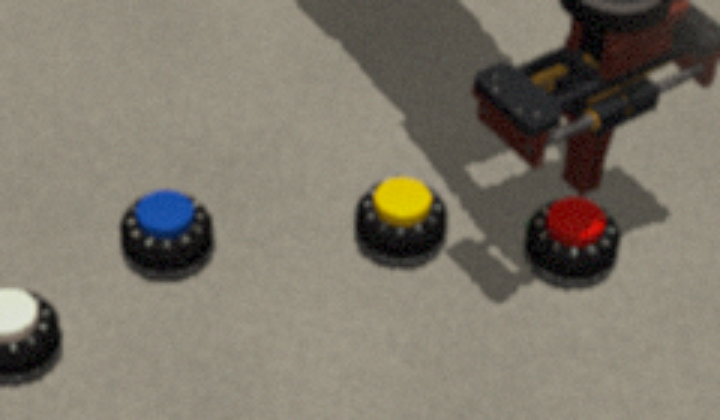

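The fingers stand over the red key (crop px 580,190 against the key at 577,222). I'll descend to the key, then press in small steps.

```bash
python3 -m inch '[{"tx":0,"ty":0,"tz":1.8,"ax":0,"ay":0,"az":0,"jaw":0},{"tx":0,"ty":0,"tz":1,"ax":0,"ay":0,"az":0,"jaw":0},{"tx":0,"ty":0,"tz":0.2,"ax":0,"ay":0,"az":0,"jaw":0},{"tx":0,"ty":0,"tz":0.2,"ax":0,"ay":0,"az":0,"jaw":0},{"tx":0,"ty":0,"tz":0.2,"ax":0,"ay":0,"az":0,"jaw":0},{"tx":0,"ty":0,"tz":0.2,"ax":0,"ay":0,"az":0,"jaw":0},{"tx":0,"ty":0,"tz":0,"ax":0,"ay":0,"az":0,"jaw":0}]'
```

```text
t: 4.1
ee_pos: [482.1, 210.2, 41.7]
orientation: [-2.666, 1.66, -0.001]
ft_force: [-0.2, 0.8, 0.3]
width: 0.3
```

```bash
python3 -m inch '[{"tx":0,"ty":0,"tz":0.1,"ax":0,"ay":0,"az":0,"jaw":0},{"tx":0,"ty":0,"tz":0.1,"ax":0,"ay":0,"az":0,"jaw":0}]';python3 -m inch '[{"tx":0,"ty":0,"tz":0.1,"ax":0,"ay":0,"az":0,"jaw":0}]';python3 -m inch '[{"tx":0,"ty":0,"tz":0.1,"ax":0,"ay":0,"az":0,"jaw":0}]'
```

```text
t: 4.35
ee_pos: [482.3, 210.3, 39.9]
orientation: [-2.666, 1.66, -0.001]
ft_force: [0.1, -0.1, 2.5]
width: 0.6
t: 4.47
ee_pos: [482.2, 210.2, 38.8]
orientation: [-2.666, 1.66, -0.001]
ft_force: [0.3, 0.4, 2.8]
width: 0.4
t: 4.6
ee_pos: [482.3, 210.3, 37.9]
orientation: [-2.666, 1.66, -0.001]
ft_force: [0.2, 1.3, 5.0]
width: 0.4
```

```bash
python3 -m inch '[{"tx":0,"ty":0,"tz":0.05,"ax":0,"ay":0,"az":0,"jaw":0}]';python3 -m inch '[{"tx":0,"ty":0,"tz":0.05,"ax":0,"ay":0,"az":0,"jaw":0}]'
```

```text
t: 4.72
ee_pos: [482.3, 210.3, 37.5]
orientation: [-2.666, 1.66, -0.001]
ft_force: [0.9, 0.1, 7.2]
width: 0.5
t: 4.85
ee_pos: [482.3, 210.3, 37.2]
orientation: [-2.666, 1.66, -0.001]
ft_force: [-0.1, -0.6, 8.4]
width: 0.5
```

Red is at its hard stop: the force climbed from 2.5 to 8.4 N at z≈37.5. Next is yellow.

```bash
python3 -m inch '[{"tx":0,"ty":0,"tz":-0.5,"ax":0,"ay":0,"az":0,"jaw":0},{"tx":0,"ty":0,"tz":-4.5,"ax":0,"ay":0,"az":0,"jaw":0},{"tx":3.2,"ty":3,"tz":0,"ax":0,"ay":0,"az":0,"jaw":0},{"tx":3.2,"ty":3,"tz":0,"ax":0,"ay":0,"az":0,"jaw":0},{"tx":3.1,"ty":2.9,"tz":0,"ax":0,"ay":0,"az":0,"jaw":0},{"tx":0,"ty":0,"tz":0,"ax":0,"ay":0,"az":0,"jaw":0},{"tx":0,"ty":0,"tz":2.5,"ax":0,"ay":0,"az":0,"jaw":0},{"tx":0,"ty":0,"tz":0,"ax":0,"ay":0,"az":0,"jaw":0}]'
python3 rel.py
python3 - <<'E'
from h import *
im,D=viewer.get_image('scene');cv2.imwrite('pics/s3.png',cv2.resize(im[120:260,220:460,::-1],None,fx=3,fy=3))
for m in masks_of('scene','red_top')[:1]:
    P=cloud('scene',m['pixels'],D);print(len(P),np.median(P,0),np.percentile(P,[2,98],axis=0))
E
```

```text
t: 5.85
ee_pos: [443.0, 85.8, 60.7]
orientation: [2.665, -1.66, -0.003]
ft_force: [-0.3, 0.7, -0.7]
width: 0.5
5.85 [443.   85.8  60.7] [[0.441, -0.897, -0.003], [-0.897, -0.441, -0.0], [-0.001, 0.003, -1.0]] 0.457811033938142 [-0.31  0.74 -0.7 ]
r [-9.47 -9.01  1.46]
y [ 0.07 -0.08  1.47]
b [16.01  8.53  1.48]
212 [485.2096381  211.1636955   35.74749842] [[465.7087655  192.2405176   31.73373502]
 [503.22213308 230.80764952  39.25331718]]
```

View pics/s3.png

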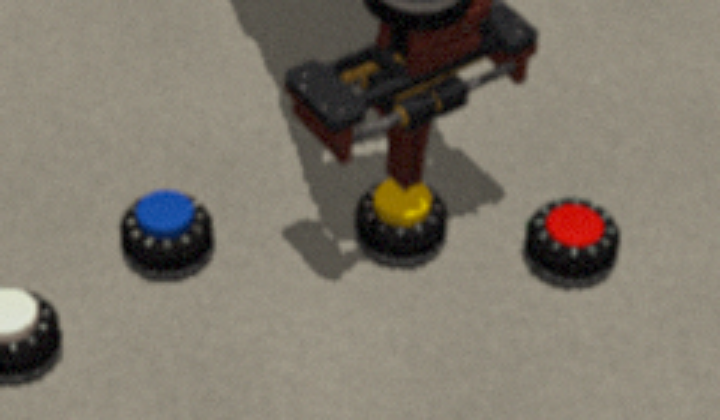

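Red is down (key about 8 mm lower) and its puck hasn't moved. The fingers are over yellow at crop px (405,185). Press yellow.

```bash
python3 -m inch '[{"tx":0,"ty":0,"tz":1.2,"ax":0,"ay":0,"az":0,"jaw":0},{"tx":0,"ty":0,"tz":0.2,"ax":0,"ay":0,"az":0,"jaw":0},{"tx":0,"ty":0,"tz":0.2,"ax":0,"ay":0,"az":0,"jaw":0},{"tx":0,"ty":0,"tz":0.2,"ax":0,"ay":0,"az":0,"jaw":0},{"tx":0,"ty":0,"tz":0.2,"ax":0,"ay":0,"az":0,"jaw":0}]'; python3 -m inch '[{"tx":0,"ty":0,"tz":0.1,"ax":0,"ay":0,"az":0,"jaw":0}]';python3 -m inch '[{"tx":0,"ty":0,"tz":0.1,"ax":0,"ay":0,"az":0,"jaw":0}]'
```

```text
t: 6.58
ee_pos: [443.7, 85.6, 41.7]
orientation: [-2.667, 1.661, 0.0]
ft_force: [-1.6, 0.8, 2.4]
width: 0.2
t: 6.7
ee_pos: [443.7, 85.6, 40.6]
orientation: [2.667, -1.661, -0.0]
ft_force: [-2.3, 1.6, 3.1]
width: 0.6
t: 6.82
ee_pos: [443.7, 85.6, 39.6]
orientation: [2.667, -1.661, -0.0]
ft_force: [-1.9, 2.3, 2.2]
width: 0.4
```

```bash
python3 -m inch '[{"tx":0,"ty":0,"tz":0.1,"ax":0,"ay":0,"az":0,"jaw":0},{"tx":0,"ty":0,"tz":0.1,"ax":0,"ay":0,"az":0,"jaw":0}]';python3 -m inch '[{"tx":0,"ty":0,"tz":0.05,"ax":0,"ay":0,"az":0,"jaw":0}]';python3 -m inch '[{"tx":0,"ty":0,"tz":0.05,"ax":0,"ay":0,"az":0,"jaw":0}]'
```

```text
t: 7.08
ee_pos: [443.7, 85.5, 37.7]
orientation: [2.667, -1.661, -0.0]
ft_force: [-2.4, 1.9, 6.2]
width: 0.5
t: 7.2
ee_pos: [443.8, 85.5, 37.3]
orientation: [2.667, -1.661, -0.0]
ft_force: [-3.0, 0.7, 8.2]
width: 0.6
t: 7.32
ee_pos: [443.8, 85.6, 37.0]
orientation: [-2.667, 1.661, 0.0]
ft_force: [-3.6, 2.2, 10.1]
width: 0.6
```

```bash
python3 -m inch '[{"tx":0,"ty":0,"tz":-0.5,"ax":0,"ay":0,"az":0,"jaw":0},{"tx":0,"ty":0,"tz":-4.5,"ax":0,"ay":0,"az":0,"jaw":0},{"tx":4,"ty":2.2,"tz":0,"ax":0,"ay":0,"az":0,"jaw":0},{"tx":4,"ty":2.2,"tz":0,"ax":0,"ay":0,"az":0,"jaw":0},{"tx":4,"ty":2.1,"tz":0,"ax":0,"ay":0,"az":0,"jaw":0},{"tx":4,"ty":2.1,"tz":0,"ax":0,"ay":0,"az":0,"jaw":0},{"tx":0,"ty":0,"tz":0,"ax":0,"ay":0,"az":0,"jaw":0},{"tx":0,"ty":0,"tz":2.5,"ax":0,"ay":0,"az":0,"jaw":0},{"tx":0,"ty":0,"tz":0,"ax":0,"ay":0,"az":0,"jaw":0},{"tx":0,"ty":0,"tz":0,"ax":0,"ay":0,"az":0,"jaw":0}]'
python3 rel.py
python3 - <<'E'
from h import *
im,D=viewer.get_image('scene');cv2.imwrite('pics/s4.png',cv2.resize(im[120:260,220:460,::-1],None,fx=3,fy=3))
for m in masks_of('scene','yellow_top')[:1]:
    P=cloud('scene',m['pixels'],D);print(len(P),np.median(P,0),np.percentile(P,[2,98],axis=0))
E
```

```text
t: 8.57
ee_pos: [437.3, -95.5, 62.0]
orientation: [2.667, -1.66, -0.0]
ft_force: [-0.5, -0.1, 1.0]
width: 0.3
8.575 [437.3 -95.5  62. ] [[0.442, -0.897, -0.0], [-0.897, -0.442, 0.0], [-0.0, 0.0, -1.0]] 0.31625595458031797 [-0.49 -0.1   0.98]
r [-25.47 -17.53   1.6 ]
y [-15.94  -8.6    1.6 ]
b [-0.01  0.03  1.6 ]
206 [446.50368822  86.08505905  36.17783039] [[426.78522946  66.80488499  31.88522501]
 [466.17743068 105.61194153  40.27469178]]
```

View pics/s4.png

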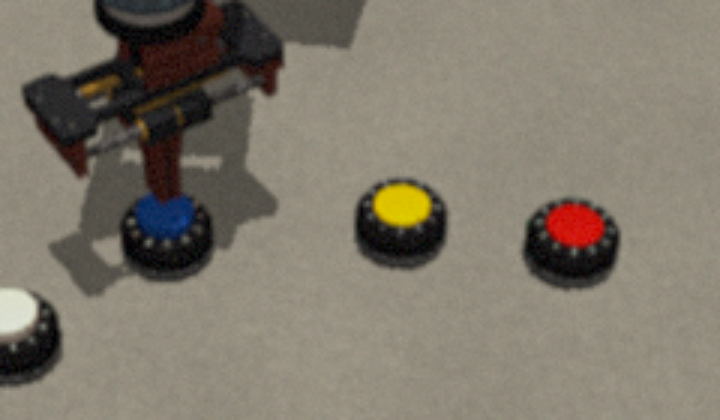

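Yellow is down at crop px (402,205) and its puck hasn't moved. The fingers are over blue (165,200). Press blue.

```bash
python3 -m inch '[{"tx":0,"ty":0,"tz":1.3,"ax":0,"ay":0,"az":0,"jaw":0},{"tx":0,"ty":0,"tz":0.2,"ax":0,"ay":0,"az":0,"jaw":0},{"tx":0,"ty":0,"tz":0.2,"ax":0,"ay":0,"az":0,"jaw":0},{"tx":0,"ty":0,"tz":0.2,"ax":0,"ay":0,"az":0,"jaw":0},{"tx":0,"ty":0,"tz":0.2,"ax":0,"ay":0,"az":0,"jaw":0}]'; python3 -m inch '[{"tx":0,"ty":0,"tz":0.1,"ax":0,"ay":0,"az":0,"jaw":0},{"tx":0,"ty":0,"tz":0.1,"ax":0,"ay":0,"az":0,"jaw":0}]'
```

```text
t: 9.3
ee_pos: [436.9, -95.9, 40.6]
orientation: [2.667, -1.661, -0.001]
ft_force: [-2.0, 1.3, 3.2]
width: 0.5
t: 9.55
ee_pos: [437.0, -96.0, 38.6]
orientation: [2.667, -1.661, -0.0]
ft_force: [-1.5, 1.0, 2.7]
width: 0.5
```

```bash
python3 -m inch '[{"tx":0,"ty":0,"tz":0.1,"ax":0,"ay":0,"az":0,"jaw":0}]';python3 -m inch '[{"tx":0,"ty":0,"tz":0.05,"ax":0,"ay":0,"az":0,"jaw":0}]';python3 -m inch '[{"tx":0,"ty":0,"tz":0.05,"ax":0,"ay":0,"az":0,"jaw":0}]'
```

```text
t: 9.68
ee_pos: [437.0, -96.0, 37.7]
orientation: [2.667, -1.661, -0.0]
ft_force: [-3.4, 2.1, 6.8]
width: 0.4
t: 9.8
ee_pos: [437.1, -96.0, 37.3]
orientation: [2.667, -1.661, -0.0]
ft_force: [-3.8, 1.0, 8.3]
width: 0.3
t: 9.93
ee_pos: [437.1, -96.0, 37.0]
orientation: [2.667, -1.661, -0.0]
ft_force: [-2.7, 1.6, 10.1]
width: 0.6
```

Blue is at its stop. I'll lift clear, move off a little and check.

```bash
python3 -m inch '[{"tx":0,"ty":0,"tz":-0.5,"ax":0,"ay":0,"az":0,"jaw":0},{"tx":0,"ty":0,"tz":-4.5,"ax":0,"ay":0,"az":0,"jaw":0},{"tx":0,"ty":0,"tz":-6,"ax":0,"ay":0,"az":0,"jaw":0},{"tx":0,"ty":0,"tz":-6,"ax":0,"ay":0,"az":0,"jaw":0},{"tx":0,"ty":0,"tz":-5,"ax":0,"ay":0,"az":0,"jaw":0},{"tx":0,"ty":0,"tz":0,"ax":0,"ay":0,"az":0,"jaw":0},{"tx":0,"ty":0,"tz":0,"ax":0,"ay":0,"az":0,"jaw":0}]'
python3 - <<'E'
from h import *
im,D=viewer.get_image('scene');cv2.imwrite('pics/s5.png',cv2.resize(im[120:260,200:460,::-1],None,fx=3,fy=3))
for t in('red_top','yellow_top','blue_top','white_top'):
  for m in masks_of('scene',t)[:2]:
    P=cloud('scene',m['pixels'],D);print(t,m['score'],len(P),np.median(P,0).round(1),np.percentile(P[:,2],[2,98]).round(1))
print(get_obs()['t'],get_obs()['qvel'].round(3))
E
```

```text
t: 10.8
ee_pos: [436.8, -96.0, 256.2]
orientation: [2.667, -1.661, -0.0]
ft_force: [-0.3, 0.5, -1.4]
width: 0.6
red_top 0.68 197 [486.4 211.3  36.2] [31.4 39.5]
yellow_top 0.52 204 [447.8  85.3  36.1] [32.  39.6]
blue_top 0.77 223 [441.3 -96.6  36. ] [30.9 40.4]
white_top 0.65 312 [ 532.  -215.    44.1] [33.2 48.5]
11.05 [ 0.    -0.004 -0.007  0.001  0.001 -0.002]
```

View pics/s5.png

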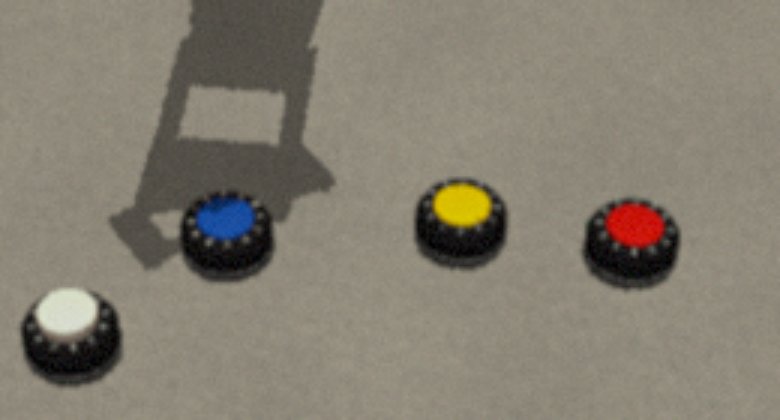

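The blue (225,218), yellow (462,205) and red (635,225) keys are all down, white (67,312) is up, and the pucks are where they were.

```bash
python3 -c "
from workcell import ctrl
print(ctrl.close_job())"
```

```text
the job is handed in; nothing more can be done
None
```

I pressed the red, then the yellow, then the blue key down to its hard stop with the closed fingertips, lifted the arm clear and handed the job in at about 11 s.

- **Force:** each key moved at about 2.5–3 N. At the stop (TCP 37–38 mm above the worktop) the force rose to 8–10 N, with up to about 4 N sideways on yellow and blue.
- **Last camera check:** the three pressed keys read about 36 mm (median of each key's camera points). White reads 44 mm, the same as the others did before pressing, so it is unstarted. By eye, the timers had not shifted.
- **Not re-measured:** I did not check the bottle, bowl and jar again at the end, but the arm's path stayed well away from them.
- **Failed along the way:** the first two move calls were refused because the rows left out some keys; nothing moved. The networks also gave a few wrong labels, such as the bowl for "jar" and "blue_top", which I ignored.

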